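Charge the bead mill and hold its tensioner back

ROBOT

A 6-joint arm with a two-finger parallel gripper is mounted at the origin on a cart in front of the work surface, level with it; the furniture and walls round the work are solid. World frame = base frame: x ahead of the robot, y to its left, z up, the work surface at z = 0. Lengths are in mm, angles in rad, forces in N, time in s.
With the tool pointing down it reaches from about 375 to 925 mm from the base axis. Payload 5.7 kg.
Tool frame: the origin (TCP) lies between the finger pads; the fingertips stand ctrl.tcp_to_tips ahead of it and the grasp point (between the pads) is the TCP (ctrl.tcp_to_tips is the distance from the TCP to the fingertips, in mm); z points along the fingers, y is the direction in which the jaws open and shut (so a half turn about z gives the same grasp; the last joint's range is limited). The gripper opens to 88 mm and grips with 3 to 60 N. Pads are 20 mm wide; open, the fingers measure 115 mm over their backs; the gripper's body (75 mm by 178 mm) begins 61 mm behind the grasp point.
Start: joints at [0.986, 0.359, 1.51, -0, 1.272, -0.115], TCP at [271.613, 534.968, 241.623] pointing down, gripper open.
Joint ranges: [-2.97, 2.97], [-1.01, 2.36], [0.21, 2.38], [-0.96, 4.11], [0.2, 2.71], [-2.98, 2.98]. Speed limits (rad/s): [2.39, 2.39, 3.14, 3.14, 3.14, 3.14].

INTERFACE

Orientations are given as a unit quaternion [x, y, z, w].
In Python, from cell import ctrl gives the robot as it stands. The module is installed in compiled form; this text tells all that it offers.
- The arm moves only by the tool carry_out, never from a script. Its argument "steps" is a list of rows, each an object with "slide": the shift along the tool's x, y, z in mm, a list of three; "twist": the turn about the tool's z in degrees; "gripper": the opening in per cent of the stroke, from 0 (shut) to 100 (fully open). A call has 1 to 8 rows; each row shifts and turns the commanded pose from where the row before left it, along the tool's axes as they then stand; what a row does not reach is not made up. A row lasts 1/8 s, in which the tool goes at most 62.5 mm and 10.7 degrees, less where a joint would pass 70% of its speed; a pose out of reach is approached as far as the arm can. A call with a gripper value outside its range is refused whole. The fingers move at their own pace and stop on an object; "force" is the grip in N (left out, the last holds). Time passes only in rows, so rows that do not move let the fingers close. It gives the time, the measured TCP pose, the force and the opening at its end, in the units of the state.
- ctrl.observe(): the state, without advancing time (a new reading comes with each control period).
- ctrl.read_camera(name): name is "scene" or "top" or "wrist"; returns a dict with "pixels" (420x560x3 uint8, blue, green, red), "range_z" (420x560 float32, mm along the optical axis (not along the pixel's ray), 0 where there is no reading), "K" (3x3 intrinsics, pixels), "origin" and "orientation" of the camera in the world. Camera axes: x right, y up, looking along -z (the intrinsics and any distortion apply to the point x, -y, -z); pixel columns grow to the right and rows downward; lengths in mm; the calibration is good to about 2 mm. A picture is of the moment at which its call begins.
- ctrl.job_done(): hands the job in, once; it reports no verdict.
The state is a dict: "time_s": time; "joints": joint angles; "qd": joint speeds; "effort": joint torques, N m; "position": TCP position; "orientation": TCP orientation; "wrist_force": force on the tool from outside, world axes, zero at the start; "ft_torque": the same for the moment, N m; "gripper_width": finger opening in mm.
Only numpy, scipy, OpenCV 4.12 (cv2) and the standard library are available. Lean on these libraries where they do the work, as an engineer would, in place of code of your own. Each camera call takes 0.05 s, during which the arm holds its last target.

TASK

Get the small bead mill ready for its drive belt: pour all six grinding balls from the cup into the mill's open pot and stand the empty cup upright on the bench again. Then push the tab of the mill's sprung tensioner arm back past the click of its pawl, well beyond the catch towards the end stop, and finish while still holding it pressed back there against its spring, so that a colleague can slip the belt on; do not leave the arm to the pawl and do not knock over or shove the other things.

Things in the scene. Friction and masses are not known exactly. Their poses are not given: they have to be found in the camera images.
- cup_center (a point): The plain metal cup that holds the six balls, open at the top, loose on the bench. 70 mm high, slightly conical: outer diameter 50 mm at the foot and 60 mm at the rim (55 mm half-way up), wall 3 mm, floor 4 mm, 0.08 kg. The point is its centre, half-way up (35 mm over the foot); z is the cup's axis, towards the mouth.
- ball_1_center (a point): Centre of one of six equal smooth white ceramic grinding balls, 16 mm in diameter, 12 g, at first in the cup; they run out once the cup is tipped a little past level (about 100 degrees).
- ball_2_center (a point): Centre of one of six equal smooth white ceramic grinding balls, 16 mm in diameter, 12 g, at first in the cup; they run out once the cup is tipped a little past level (about 100 degrees).
- ball_3_center (a point): Centre of one of six equal smooth white ceramic grinding balls, 16 mm in diameter, 12 g, at first in the cup; they run out once the cup is tipped a little past level (about 100 degrees).
- ball_4_center (a point): Centre of one of six equal smooth white ceramic grinding balls, 16 mm in diameter, 12 g, at first in the cup; they run out once the cup is tipped a little past level (about 100 degrees).
- ball_5_center (a point): Centre of one of six equal smooth white ceramic grinding balls, 16 mm in diameter, 12 g, at first in the cup; they run out once the cup is tipped a little past level (about 100 degrees).
- ball_6_center (a point): Centre of one of six equal smooth white ceramic grinding balls, 16 mm in diameter, 12 g, at first in the cup; they run out once the cup is tipped a little past level (about 100 degrees).
- mill: The bead mill, fixed: grey base plate 170 mm (its x) by 372 mm (its y, -206 to +166), top 16 mm over the bench. Origin on the bench; -x side to the robot, z up. Flared steel pot near its +y end; black motor, 92 mm high, at (48, 5) mm; the tensioner arm reaches to its -y end, where the pawl sits in a guide, 54 mm high, at (-7, -188) mm.
- pot_mouth (a point): Centre of the pot's open mouth, in the plane of its rim, 98 mm over the bench. Rim outer radius 60 mm, narrowing like a funnel to 46 mm outer radius 27 mm lower; wall 3 mm.
- pot_floor (a point): Centre of the pot's inner floor, 57 mm under the rim (41 mm over the bench); inner radius about 41 mm there.
- pivot_top (a point): A point on the vertical pivot of the tensioner arm, 55 mm over the bench.
- push_tab (a point): Centre of the free part of the upright push tab at the tensioner arm's end, 100 mm from the pivot, 93 mm over the bench. Flat aluminium plate, 8 mm thick (the point's x), 36 mm wide (its y, along the arm; pivot towards +y), 51 to 117 mm over the bench. Push its -x face (the robot's side) towards +x. The arm's bar under it is 16 mm wide, its top 54 mm over the bench.
- tensioner_arm (a joint): Arm angle about its vertical pivot, rad: 0 at the start, grows as the tab goes back (anticlockwise from above). Direction pivot to tab in the mill frame: (sin(q-0.30), -cos(q-0.30)). The spring pushes back with 4.5 N at the tab at 0, 10 N at the end stop, 0.62; from 0.15 to 0.4 the pawl adds some N. Click at 0.42, where the pawl would catch the arm; well beyond the catch: over 0.455.
- pawl (a joint): The pawl slider beyond the arm's end: 0 = out (rest), grows to about 0.008 m as the passing arm presses it into its guide; springs back to 0 (the click) once the arm is past.
- wash_bottle: Bystander: small white bottle 42 x 42 x 92 mm, origin at the centre of its foot. Leave alone.
- sample_pot: Bystander: capped sample pot 31 x 31 x 74 mm, origin at the centre of its foot. Leave alone.
- timer: Bystander: flat timer 62 x 66 x 19 mm lying on the bench, origin at the centre of its underside. Leave alone.
- cup: The same cup; origin at the centre of its foot, on the bench when it stands, z along its axis.

How it is judged:
By the outcome, as a careful person would: the job done as asked, in the order asked, and still so for the second after the job is handed in, while the arm keeps its last pose, push and grip.
It also fails if it takes over 64 s, if anything falls off the work surface, if the arm or the gripper's body presses on something with over 40 N, if the wrist force passes 120 N, or if a joint passes its speed limit or range.

## Working session

There is one attempt and no reset: what is moved stays moved. The work goes in short steps, Python scripts to look and compute and a tool call to move; the robot and the scene stay as the last step left them, time stands still between calls to the robot, and variables do not carry over. Pictures are saved under pics/ and viewed, and the job is handed in when it is done.

Besides the shell and the picture viewer there is one more tool, called after ">>>" in YAML: its name, and indented under it one key for each argument. carry_out: Moves the arm, as the interface text tells. Its arguments: {"type":"object","properties":{"steps":{"type":"array"},"force":{"type":"number"}},"required":["steps"]}

```bash
ls; mkdir -p pics; cat > h.py <<'E'
import numpy as np, cv2
from cell import ctrl
from scipy.spatial.transform import Rotation as R
def grab(n):
    c=ctrl.read_camera(n); return c
def pts(c):
    K=np.array(c['K']); z=c['range_z']; h,w=z.shape
    u,v=np.meshgrid(np.arange(w),np.arange(h))
    x=(u-K[0,2])/K[0,0]*z; y=(v-K[1,2])/K[1,1]*z
    P=np.stack([x,-y,-z],-1)
    W=P@R.from_quat(c['orientation']).as_matrix().T+np.array(c['origin'])
    W[z==0]=np.nan
    return W
def proj(c,p):
    K=np.array(c['K']); q=R.from_quat(c['orientation']).as_matrix().T@(np.array(p)-np.array(c['origin']))
    return K[0,0]*q[0]/-q[2]+K[0,2], K[1,1]*-q[1]/-q[2]+K[1,2]
E
python3 - <<'E'
from h import *
print(ctrl.observe(), ctrl.tcp_to_tips)
for n in ['scene','top','wrist']:
    c=grab(n); cv2.imwrite(f'pics/{n}0.png',c['pixels']); np.save(f'{n}0.npy',pts(c)); print(n,[k for k in c],c['K'],c['origin'],c['orientation'])
E
```

```text
pics
{'time_s': 0.0, 'joints': array([ 9.85881092e-01,  3.59478122e-01,  1.51144182e+00, -5.84835218e-06,
        1.27251545e+00, -1.15103494e-01]), 'qd': array([ 0.00046989,  0.00056847, -0.00019197,  0.00113972, -0.00083154,
       -0.00081211]), 'effort': array([-6.82270602e-04, -5.15390432e+01, -2.70722991e+01,  6.72989921e-02,
        3.51326389e-02, -1.74004313e-04]), 'position': array([271.26885038, 534.42392068, 240.82201363]), 'orientation': array([ 2.32750505e-01,  9.72536042e-01, -8.66465161e-04, -3.13319055e-04]), 'wrist_force': array([ 0.96420094,  0.43114951, -0.51881702]), 'ft_torque': array([-0.01743583, -0.05005516,  0.01392909]), 'gripper_width': 88.0853065261006} 19.0
scene ['pixels', 'range_z', 'K', 'origin', 'orientation'] [[513.51905884   0.         277.65976958]
 [  0.         513.51905884 199.67700085]
 [  0.           0.           1.        ]] [-178.4803873  -940.73272687  693.99228766] [ 0.48055958 -0.15650473 -0.28202998  0.8154924 ]
top ['pixels', 'range_z', 'K', 'origin', 'orientation'] [[408.59069209   0.         278.42753877]
 [  0.         408.59069209 206.18772904]
 [  0.           0.           1.        ]] [ 258.08569755  -66.05393126 1068.16681684] [ 0.08036322 -0.07525597 -0.69148943  0.71394724]
wrist ['pixels', 'range_z', 'K', 'origin', 'orientation'] [[297.99936745   0.         280.76822328]
 [  0.         297.99936745 207.72551628]
 [  0.           0.           1.        ]] [204.41881741 568.31324843 384.2376161 ] [-0.11927754 -0.07271219  0.51852588  0.84357378]
```

View pics/top0.png

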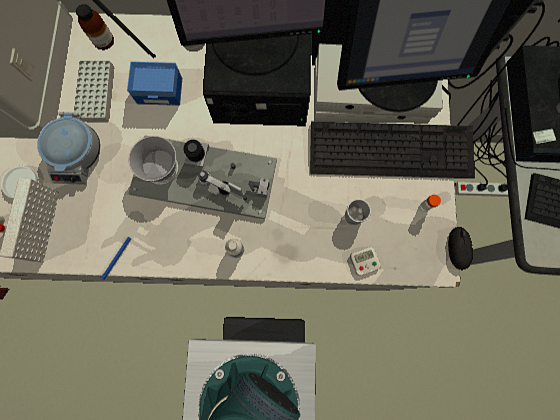

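View pics/scene0.png

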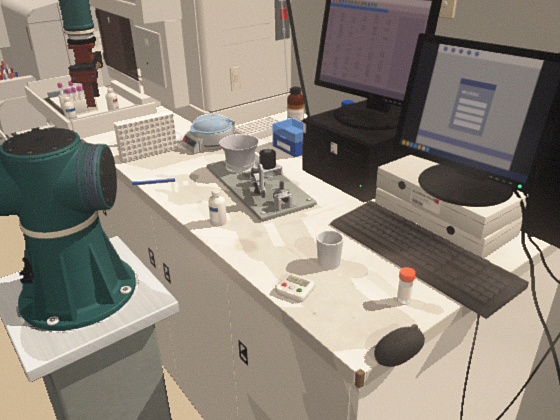

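View pics/wrist0.png

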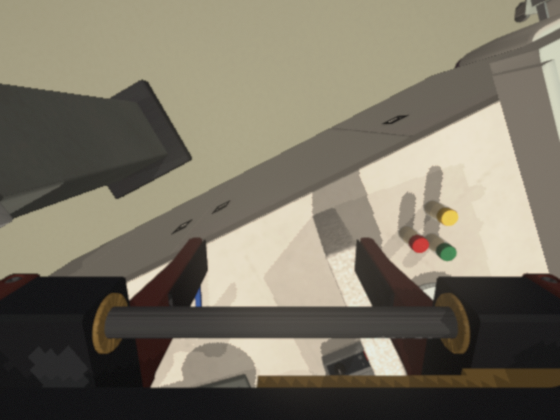

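The top view shows the pot (155,160), the tensioner tab end (262,186), cup (357,211), sample pot (434,201), timer (365,262) and bottle (234,247). Next I measure them.

```bash
python3 - <<'E'
from h import *
W=np.load('top0.npy')
def fit(p):
    A=np.c_[2*p,np.ones(len(p))];s=np.linalg.lstsq(A,(p**2).sum(1),rcond=None)[0];return s[:2],np.sqrt(s[2]+s[0]**2+s[1]**2)
def reg(u0,u1,v0,v1): return W[v0:v1,u0:u1].reshape(-1,3)
print('bench z',np.nanmedian(reg(290,320,220,260)[:,2]))
p=reg(335,385,190,232); q=p[(p[:,2]>62)]; print('cup rim',len(q),fit(q[:,:2]),q.min(0),q.max(0))
p=reg(120,190,125,195); q=p[(p[:,2]>92)&(p[:,2]<104)]; print('pot',len(q),fit(q[:,:2]),q.min(0),q.max(0))
for n,b in dict(bottle=(220,248,232,262),sample=(420,446,188,214),timer=(343,388,243,283)).items():
    p=reg(*b); q=p[p[:,2]>10]; print(n,len(q),q.min(0),q.max(0),np.median(q,0))
p=reg(110,290,125,225); q=p[(p[:,2]>10)&(p[:,2]<22)]
print('plate',cv2.minAreaRect(q[:,:2].astype(np.float32)))
q=p[(p[:,2]>85)]; 
b=reg(240,275,165,205); q=b[b[:,2]>45]
print('tab'); 
q=b[b[:,2]>30]; print(np.round(q[np.argsort(-q[:,2])]).astype(int).tolist()[:90])
E
```

```text
bench z -0.4804489558862315
cup rim 122 (array([ 477.31938919, -255.09732711]), np.float64(28.041604193918328)) [ 448.38483241 -284.61175625   62.07990301] [ 507.22355896 -226.0783292    73.9105501 ]
pot 314 (array([589.69435612, 261.17338579]), np.float64(58.259816498392595)) [530.46026016 174.76779432  92.06148605] [649.151102   325.57834284 101.60637812]
bottle 273 [355.71051485  31.81246492  11.60956133] [396.00293028  73.276692    96.02753151] [372.96383349  48.90641962  72.88267086]
sample 213 [ 494.39958359 -459.37237704   13.47602591] [ 522.93072808 -429.17819072   77.03248965] [ 505.9854759  -439.37079087   70.01237711]
timer 611 [ 320.90875496 -319.40982869   10.18635565] [ 393.98129967 -243.0840361    23.42585589] [ 357.14835292 -280.73665587   16.69482483]
plate ((619.6320190429688, 135.5845947265625), (387.494384765625, 270.7441101074219), 81.36314392089844)
tab
[[511, 38, 117], [514, 39, 114], [506, 38, 114], [509, 39, 113], [512, 36, 113], [510, 36, 111], [509, 37, 106], [506, 39, 105], [507, 37, 102], [507, 40, 94], [507, 38, 91], [511, 36, 86], [506, 41, 86], [510, 3
[... 483 characters left out ...]
, [545, -21, 56], [537, -21, 56], [537, -16, 56], [542, -6, 56], [521, -7, 56], [528, -1, 56], [548, -24, 56], [532, -16, 56], [539, -3, 56], [531, -6, 56], [542, -13, 56], [509, 36, 55], [512, 34, 55], [537, -3, 55], [529, -9, 55], [529, -22, 55], [509, 34, 55], [518, -12, 55], [521, -17, 55], [545, -24, 55], [534, -11, 55], [531, -4, 55], [526, -6, 55], [542, -11, 55], [532, -14, 55], [550, -5, 55], [550, -8, 55], [534, -3, 55], [526, -9, 55], [516, -14, 55], [509, 31, 55], [556, -13, 55], [534, -14, 55], [527, -17, 55], [553, -23, 55], [504, 34, 55], [532, -19, 55], [540, -6, 55], [545, -13, 55], [540, -24, 54], [556, -5, 54], [550, -13, 54], [554, -26, 54], [521, -14, 54], [534, -6, 54]]
```

```bash
python3 - <<'E'
import cv2
a=cv2.imread('pics/top0.png')[120:230,110:390]; cv2.imwrite('pics/topz.png',cv2.resize(a,None,fx=2.85,fy=2.85,interpolation=3))
a=cv2.imread('pics/scene0.png')[130:300,190:420]; cv2.imwrite('pics/scz.png',cv2.resize(a,None,fx=3.4,fy=3.4,interpolation=3))
E
```

```text
(no output)
```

View pics/topz.png

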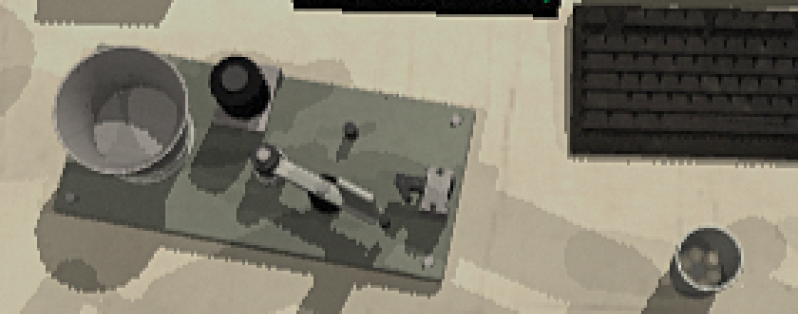

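View pics/scz.png

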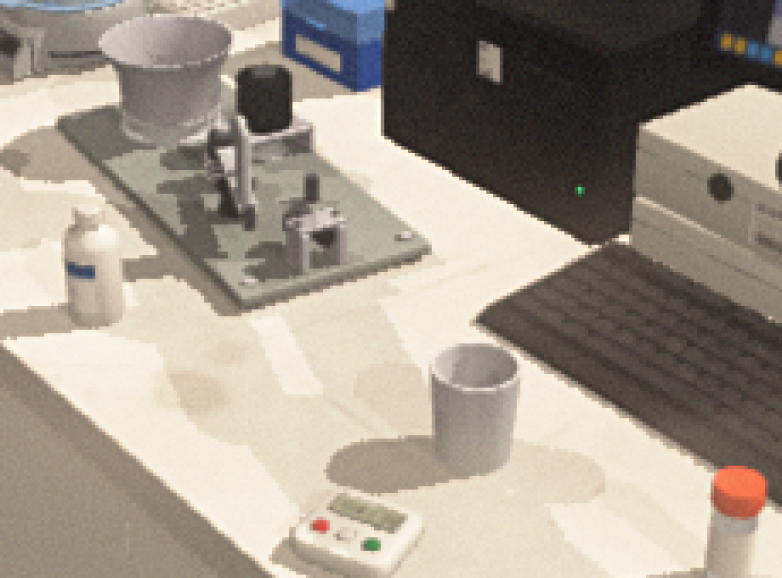

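```bash
python3 - <<'E'
from h import *
W=np.load('top0.npy')
img=cv2.imread('pics/top0.png')
sub=np.zeros(W.shape[:2],bool); sub[132:224,120:282]=1
m=(sub&(W[...,2]>11)&(W[...,2]<21)).astype(np.uint8)
n,l,s,_=cv2.connectedComponentsWithStats(cv2.morphologyEx(m,cv2.MORPH_OPEN,np.ones((3,3))))
i=1+np.argmax(s[1:,4]); q=W[l==i]; print(s[i])
r=cv2.minAreaRect(q[:,:2].astype(np.float32));print(r,cv2.boxPoints(r))
# plate edges: -x edge line and -y edge via percentile over yaw
Z=W.reshape(-1,3)[sub.ravel()]
mt=Z[(Z[:,2]>85)&(Z[:,1]<200)&(Z[:,1]>110)]; print('motor',np.median(mt[mt[:,2]>88],0),mt.min(0),mt.max(0),len(mt))
g=Z[(Z[:,2]>50)&(Z[:,1]<5)]; print('guide',cv2.minAreaRect(g[:,:2].astype(np.float32)),g[:,:2].min(0),g[:,:2].max(0))
a=Z[(Z[:,2]>48)&(Z[:,2]<125)&(Z[:,1]>20)&(Z[:,1]<165)&(Z[:,0]<600)]
for t in sorted(np.round(a).astype(int).tolist(),key=lambda t:-t[1])[::3]: print(t,end=' ')
# scene camera
S=np.load('scene0.npy').reshape(-1,3); 
b=S[(S[:,2]>60)&(S[:,2]<125)&(S[:,0]>470)&(S[:,0]<560)&(S[:,1]>10)&(S[:,1]<90)]
print('\nscene tab',len(b)); print(np.round(b[::4]).astype(int).tolist())
c=S[(S[:,2]>64)&(S[:,2]<80)&(np.hypot(S[:,0]-477,S[:,1]+255)<45)]
A=np.c_[2*c[:,:2],np.ones(len(c))];s=np.linalg.lstsq(A,(c[:,:2]**2).sum(1),rcond=None)[0];print('cup scene',s[:2],len(c))
c=S[(S[:,2]>94)&(S[:,2]<104)&(np.hypot(S[:,0]-589,S[:,1]-261)<75)]
A=np.c_[2*c[:,:2],np.ones(len(c))];s=np.linalg.lstsq(A,(c[:,:2]**2).sum(1),rcond=None)[0];print('pot scene',s[:2],len(c))
E
```

```text
[ 129  140  148   79 5330]
((571.616455078125, 150.55718994140625), (370.83892822265625, 170.8877716064453), 81.26884460449219) [[459.01636  -19.743286]
 [627.9238   -45.683777]
 [684.21655  320.85767 ]
 [515.3091   346.79816 ]]
motor [619.85043946 167.83044359  89.82989147] [598.61891527 145.41197139  85.07041934] [644.8242265  190.81399318  97.07895502] 246
guide ((536.9025268554688, -9.749032974243164), (29.625850677490234, 40.62488555908203), 82.1878890991211) [515.85033251 -26.14448068] [556.28083161   4.75733053]
[599, 164, 80] [600, 162, 76] [559, 154, 62] [567, 152, 63] [561, 151, 64] [551, 151, 64] [550, 149, 57] [557, 148, 68] [550, 148, 65] [563, 146, 67] [554, 146, 62] [573, 145, 61] [557, 145, 71] [554, 144, 62] [573, 143, 60] [562, 142, 71] [555, 142, 68] [561, 141, 65] [558, 140, 66] [549, 140, 63] [567, 139, 64] [561, 138, 67] [552, 138, 61] [570, 137, 64] [566, 136, 66] [557, 136, 62] [550, 136, 57] [568, 134, 61] [552, 134, 59] [554, 133, 63] [547, 132, 52] [560, 131, 62] [548, 131, 56] [561, 129, 57] [549, 129, 53] [557, 127, 53] [549, 127, 54] [561, 125, 50] [552,
[... 1289 characters left out ...]
508, 39, 80] [507, 38, 91] [509, 37, 106] [517, 37, 53] [512, 36, 113] [511, 36, 57] [504, 36, 53] [506, 34, 57] [512, 32, 54] [503, 31, 57] [540, 23, 50] [545, 21, 51] [537, 20, 52] 
scene tab 106
[[521, 61, 118], [519, 50, 119], [512, 49, 116], [513, 51, 112], [513, 51, 109], [513, 33, 116], [514, 39, 111], [508, 36, 111], [508, 40, 106], [515, 55, 95], [517, 39, 101], [511, 36, 101], [509, 38, 98], [511, 44, 92], [517, 58, 82], [513, 34, 92], [510, 35, 90], [507, 36, 88], [510, 44, 81], [519, 62, 68], [512, 33, 82], [510, 36, 78], [508, 37, 76], [510, 40, 70], [509, 39, 69], [509, 35, 67], [508, 34, 62]]
cup scene [ 477.93093189 -258.45192767] 179
pot scene [589.80385931 261.90074478] 151
```

>>> carry_out:
  steps:
    - {"slide":[0,0,0],"twist":-9,"gripper":100}
    - {"slide":[0,0,0],"twist":-9,"gripper":100}
    - {"slide":[0,0,0],"twist":-8.9,"gripper":100}
    - {"slide":[-15,-56,0],"twist":0,"gripper":100}
    - {"slide":[-15,-56,0],"twist":0,"gripper":100}
    - {"slide":[-15,-56,0],"twist":0,"gripper":100}
    - {"slide":[-15,-56,0],"twist":0,"gripper":100}
    - {"slide":[-15,-56,0],"twist":0,"gripper":100}
  force: 8

```text
time_s: 1.15
position: [346.6, 253.2, 241.6]
orientation: [-0.0, 1.0, -0.0, 0.0]
wrist_force: [0.8, -1.0, 0.9]
gripper_width: 87.9
```

>>> carry_out:
  steps:
    - {"slide":[-14,-56,0],"twist":0,"gripper":100}
    - {"slide":[-14,-56,0],"twist":0,"gripper":100}
    - {"slide":[-14,-56,0],"twist":0,"gripper":100}
    - {"slide":[-14,-56,0],"twist":0,"gripper":100}
    - {"slide":[-14,-56,0],"twist":0,"gripper":100}
    - {"slide":[-14,-56,0],"twist":0,"gripper":100}
    - {"slide":[-14,-56,0],"twist":0,"gripper":100}
    - {"slide":[-14,-56,0],"twist":0,"gripper":100}

```text
time_s: 2.15
position: [458.4, -195.0, 241.6]
orientation: [0.0, 1.0, 0.0, 0.0]
wrist_force: [1.4, 0.7, 0.2]
gripper_width: 88.0
```

```bash
python3 - <<'E'
from h import *
print(ctrl.observe()['position'])
c=grab('wrist'); cv2.imwrite('pics/w1.png',c['pixels']); W=pts(c).reshape(-1,3)
q=W[(W[:,2]>64)&(W[:,2]<76)&(np.hypot(W[:,0]-477,W[:,1]+255)<60)]
print(len(q)); 
if len(q)>5:
  A=np.c_[2*q[:,:2],np.ones(len(q))];s=np.linalg.lstsq(A,(q[:,:2]**2).sum(1),rcond=None)[0];print(s[:2],q.min(0),q.max(0))
E
```

```text
[ 458.4253622  -195.04703798  241.60504331]
575
[ 478.63979039 -257.17075141] [ 449.4399873  -287.00180892   64.01765615] [ 508.73182639 -228.21599232   72.34772684]
```

View pics/w1.png

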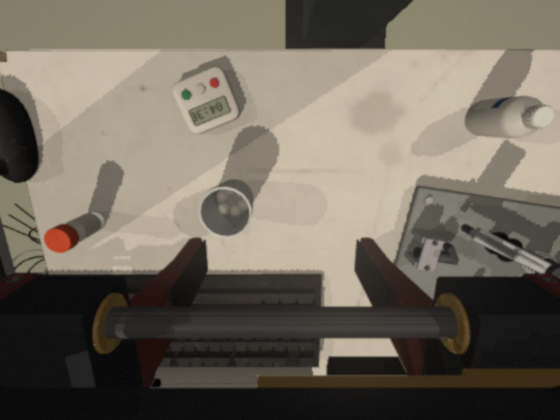

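The wrist view shows the cup at (227,211) with the balls inside. All cameras agree on its centre, about (478,-257).

>>> carry_out:
  steps:
    - {"slide":[-10,-31,0],"twist":0,"gripper":100}
    - {"slide":[-10,-31,0],"twist":0,"gripper":100}
    - {"slide":[0,0,50],"twist":0,"gripper":100}
    - {"slide":[0,0,50],"twist":0,"gripper":100}
    - {"slide":[0,0,45],"twist":0,"gripper":100}
    - {"slide":[0,0,30],"twist":0,"gripper":100}
    - {"slide":[0,0,0],"twist":0,"gripper":60}
    - {"slide":[0,0,0],"twist":0,"gripper":60}
  force: 8

```text
time_s: 3.2
position: [479.0, -255.4, 67.6]
orientation: [0.0, 1.0, -0.0, 0.0]
wrist_force: [0.6, -0.4, 0.1]
gripper_width: 71.3
```

>>> carry_out:
  steps:
    - {"slide":[0,0,0],"twist":0,"gripper":50}
    - {"slide":[0,0,0],"twist":0,"gripper":50}
    - {"slide":[0,0,0],"twist":0,"gripper":50}
    - {"slide":[0,0,-10],"twist":0,"gripper":50}
    - {"slide":[0,0,-20],"twist":0,"gripper":50}

```text
time_s: 3.82
position: [477.4, -254.3, 96.6]
orientation: [0.0, 1.0, 0.001, -0.001]
wrist_force: [-0.5, -0.2, -1.6]
gripper_width: 59.9
```

```bash
python3 - <<'E'
from h import *
print(ctrl.observe())
c=grab('scene'); cv2.imwrite('pics/s2.png',cv2.resize(c['pixels'][150:340,190:450],None,fx=3,fy=3,interpolation=3))
c=grab('wrist'); cv2.imwrite('pics/w2.png',c['pixels'])
E
```

```text
{'time_s': 3.825, 'joints': array([-6.17272080e-01,  4.52488979e-01,  1.78798876e+00,  2.82019352e-05,
        9.03794883e-01, -2.18767893e+00]), 'qd': array([ 2.45192217e-03, -2.50342776e-01, -1.30639610e-01, -7.91362698e-04,
        3.65097804e-01,  9.40239072e-05]), 'effort': array([-3.17859274e-03, -4.82321763e+01, -1.88616121e+01, -4.01750661e-02,
       -4.69640773e-01,  4.28964167e-04]), 'position': array([ 477.38702055, -254.34672375,   96.63901565]), 'orientation': array([ 2.03478304e-04,  9.99999081e-01,  7.84412565e-04, -1.08645007e-03]), 'wrist_force': array([-0.53645698, -0.19430491, -1.55269203]), 'ft_torque': array([ 0.02496881, -0.03826066,  0.00858915]), 'gripper_width': 59.92072491406186}
```

View pics/s2.png

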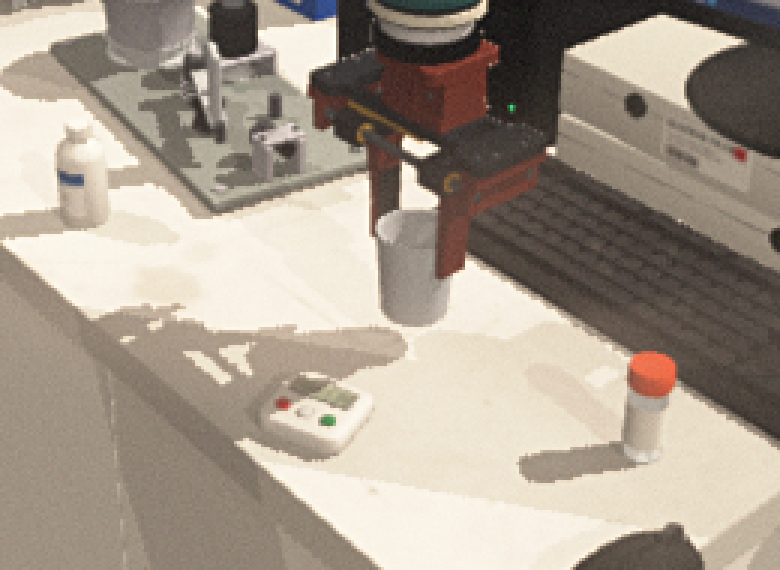

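View pics/w2.png

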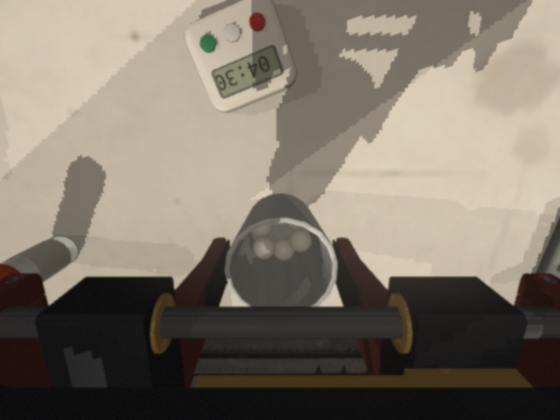

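>>> carry_out:
  steps:
    - {"slide":[0,0,-35],"twist":0,"gripper":50}
    - {"slide":[0,0,-40],"twist":0,"gripper":50}
    - {"slide":[0,20,-35],"twist":0,"gripper":50}
    - {"slide":[0,40,0],"twist":0,"gripper":50}
    - {"slide":[0,50,0],"twist":0,"gripper":50}
    - {"slide":[0,50,0],"twist":0,"gripper":50}
    - {"slide":[0,50,0],"twist":0,"gripper":50}
    - {"slide":[0,50,0],"twist":0,"gripper":50}

```text
time_s: 4.92
position: [477.7, 6.6, 206.2]
orientation: [0.0, 1.0, 0.0, -0.0]
wrist_force: [0.3, 1.2, -1.8]
gripper_width: 60.4
```

>>> carry_out:
  steps:
    - {"slide":[0,50,0],"twist":0,"gripper":50}
    - {"slide":[3,50,0],"twist":0,"gripper":50}
    - {"slide":[3,50,0],"twist":0,"gripper":50}
    - {"slide":[3,45,0],"twist":0,"gripper":50}
    - {"slide":[3,40,0],"twist":0,"gripper":50}
    - {"slide":[0,20,0],"twist":0,"gripper":50}
    - {"slide":[0,0,0],"twist":0,"gripper":50}

```text
time_s: 5.8
position: [466.3, 260.5, 206.2]
orientation: [-0.001, 1.0, -0.0, -0.0]
wrist_force: [0.2, -0.1, -2.2]
gripper_width: 60.0
```

```bash
python3 - <<'E'
from h import *
o=ctrl.observe();print(o['position'],o['gripper_width'],o['wrist_force'],o['time_s'])
c=grab('scene'); cv2.imwrite('pics/s3.png',cv2.resize(c['pixels'][80:280,120:380],None,fx=3,fy=3,interpolation=3))
c=grab('wrist'); cv2.imwrite('pics/w3.png',c['pixels'])
W=pts(c).reshape(-1,3)
q=W[(W[:,2]>92)&(W[:,2]<103)&(np.hypot(W[:,0]-590,W[:,1]-261)<75)]
print(len(q)); 
if len(q)>5:
  A=np.c_[2*q[:,:2],np.ones(len(q))];s=np.linalg.lstsq(A,(q[:,:2]**2).sum(1),rcond=None)[0];print(s[:2],np.sqrt(s[2]+s[:2]@s[:2]))
E
```

```text
[466.33015525 260.4592476  206.21859288] 60.02873190501139 [ 0.15615531 -0.09730015 -2.19721157] 5.8
1203
[589.45746516 263.24461304] 56.606913390520916
```

View pics/s3.png

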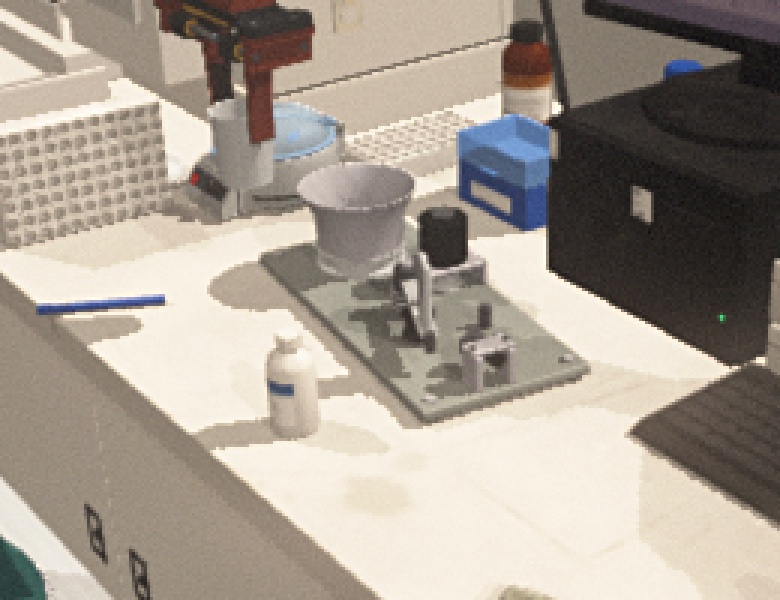

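View pics/w3.png

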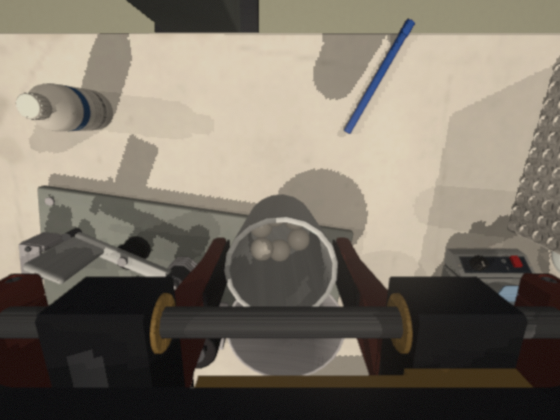

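The cup is held upright by its rim with the balls visible inside. I'll tilt it by pushing its foot side against the near pot rim, letting it pivot in the jaws.

>>> carry_out:
  steps:
    - {"slide":[0,1.5,30],"twist":0,"gripper":50}
    - {"slide":[-10,0,30],"twist":0,"gripper":50}
    - {"slide":[-20,0,0],"twist":0,"gripper":50}
    - {"slide":[-10,0,0],"twist":0,"gripper":50}
    - {"slide":[-10,0,1],"twist":0,"gripper":50}
    - {"slide":[-10,0,2],"twist":0,"gripper":50}
    - {"slide":[-7,0,2],"twist":0,"gripper":50}
    - {"slide":[0,0,0],"twist":0,"gripper":50}

```text
time_s: 6.9
position: [534.0, 261.5, 141.7]
orientation: [0.0, 1.0, 0.0, 0.0]
wrist_force: [-0.9, 0.8, 1.1]
gripper_width: 59.9
```

```bash
python3 - <<'E'
from h import *
o=ctrl.observe();print(o['position'],o['gripper_width'],o['wrist_force'],o['time_s'])
c=grab('scene'); cv2.imwrite('pics/s4.png',cv2.resize(c['pixels'][80:280,120:380],None,fx=3,fy=3,interpolation=3))
c=grab('wrist'); cv2.imwrite('pics/w4.png',c['pixels'])
E
```

```text
[533.95941407 261.46153787 141.67120238] 59.908006617068565 [-0.93898226  0.84204904  1.14209828] 6.9
```

View pics/s4.png

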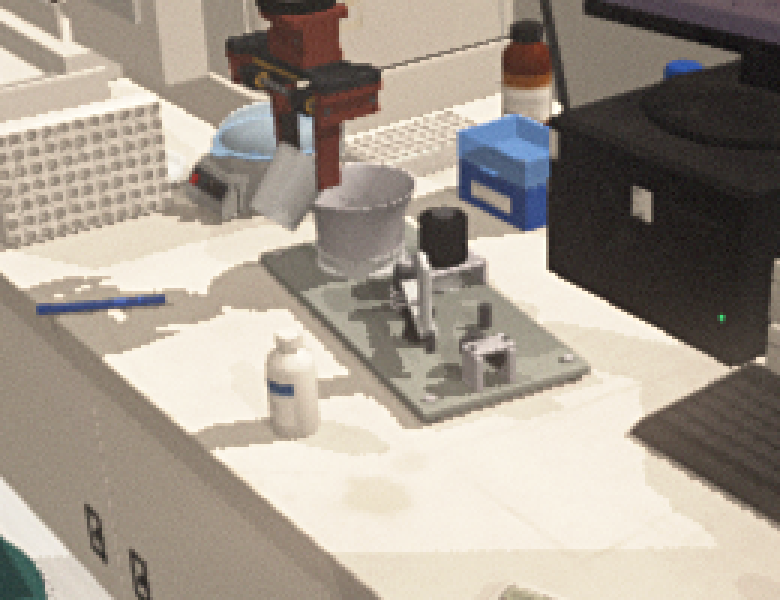

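View pics/w4.png

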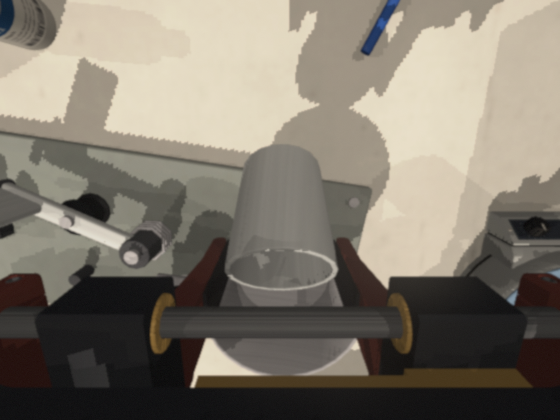

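It pivots as intended: the cup is tilted about 40° over the near rim and the forces are low. Continuing.

>>> carry_out:
  steps:
    - {"slide":[-10,0.5,5],"twist":0,"gripper":50}
    - {"slide":[-11,0,6],"twist":0,"gripper":50}
    - {"slide":[-10,0,6],"twist":0,"gripper":50}
    - {"slide":[-10,0,7],"twist":0,"gripper":50}
    - {"slide":[-8,0,7],"twist":0,"gripper":50}
    - {"slide":[-7,0,6],"twist":0,"gripper":50}
    - {"slide":[0,0,0],"twist":0,"gripper":50}

```text
time_s: 7.88
position: [590.2, 261.8, 104.0]
orientation: [0.0, 1.0, -0.0, 0.0]
wrist_force: [1.6, 0.6, 0.2]
gripper_width: 59.8
```

```bash
python3 - <<'E'
from h import *
o=ctrl.observe();print(o['position'],o['gripper_width'],o['wrist_force'],o['time_s'])
c=grab('scene'); cv2.imwrite('pics/s5.png',cv2.resize(c['pixels'][80:280,120:380],None,fx=3,fy=3,interpolation=3))
c=grab('wrist'); cv2.imwrite('pics/w5.png',c['pixels'])
E
```

```text
[590.24958638 261.77158713 104.01859681] 59.81063955895875 [1.60380408 0.63695381 0.20559744] 7.875
```

View pics/s5.png

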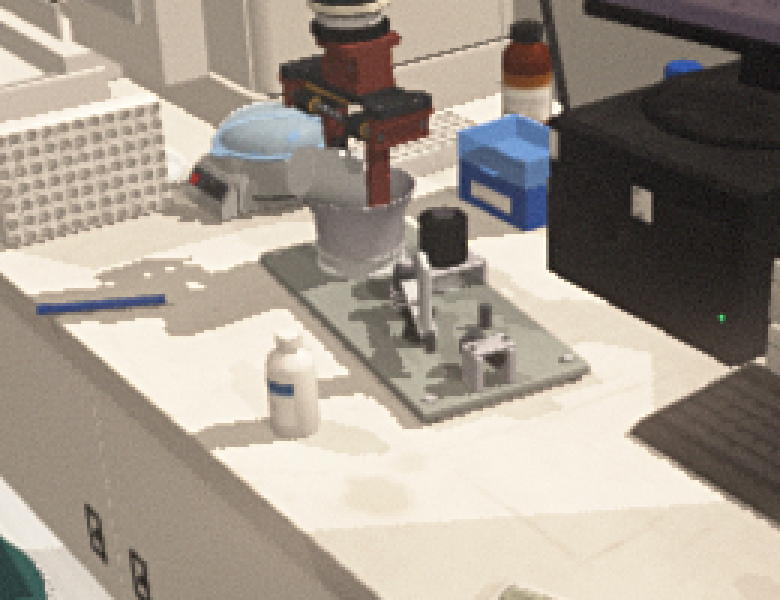

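View pics/w5.png

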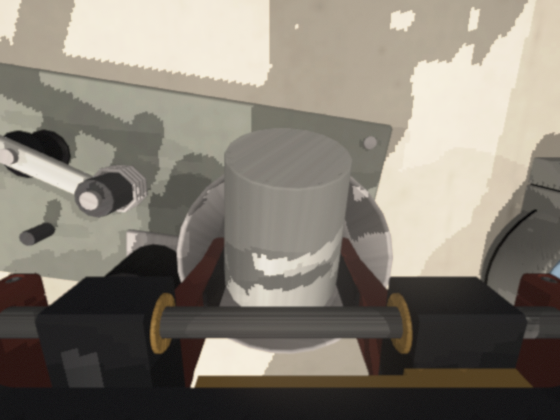

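>>> carry_out:
  steps:
    - {"slide":[0,0,3],"twist":0,"gripper":50}
    - {"slide":[0,0,0],"twist":0,"gripper":50}
    - {"slide":[0,0,0],"twist":0,"gripper":50}
    - {"slide":[0,0,0],"twist":0,"gripper":50}
    - {"slide":[0,0,0],"twist":0,"gripper":50}
    - {"slide":[0,0,0],"twist":0,"gripper":50}
    - {"slide":[0,0,0],"twist":0,"gripper":50}
    - {"slide":[0,0,0],"twist":0,"gripper":50}

```text
time_s: 8.98
position: [589.5, 261.9, 101.6]
orientation: [0.0, 1.0, -0.0, -0.0]
wrist_force: [1.1, -0.7, 0.5]
gripper_width: 59.6
```

>>> carry_out:
  steps:
    - {"slide":[0,0,-2],"twist":0,"gripper":50}
    - {"slide":[0,0,3],"twist":0,"gripper":50}
    - {"slide":[0,0,-2],"twist":0,"gripper":50}
    - {"slide":[0,0,2],"twist":0,"gripper":50}
    - {"slide":[0,0,0],"twist":0,"gripper":50}
    - {"slide":[0,0,0],"twist":0,"gripper":50}

```text
time_s: 9.72
position: [589.5, 261.8, 100.6]
orientation: [0.0, 1.0, -0.0, -0.0]
wrist_force: [0.3, -0.8, -0.2]
gripper_width: 59.6
```

```bash
python3 - <<'E'
from h import *
o=ctrl.observe();print(o['position'],o['gripper_width'],o['wrist_force'],o['time_s'])
c=grab('top'); cv2.imwrite('pics/t6.png',cv2.resize(c['pixels'][110:230,100:300],None,fx=4,fy=4,interpolation=3))
c=grab('scene'); cv2.imwrite('pics/s6.png',cv2.resize(c['pixels'][120:190,190:280],None,fx=8,fy=8,interpolation=3))
E
```

```text
[589.47651807 261.81249745 100.58701551] 59.5841048889087 [ 0.29463644 -0.80539806 -0.17900554] 9.725
```

View pics/t6.png

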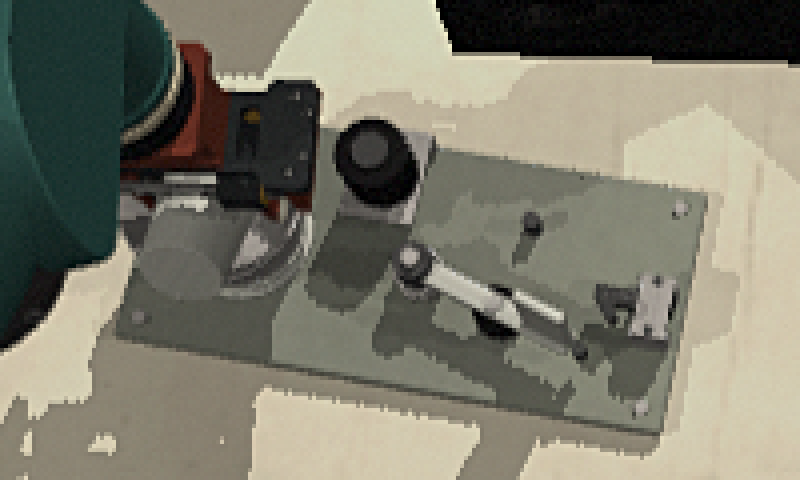

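View pics/s6.png

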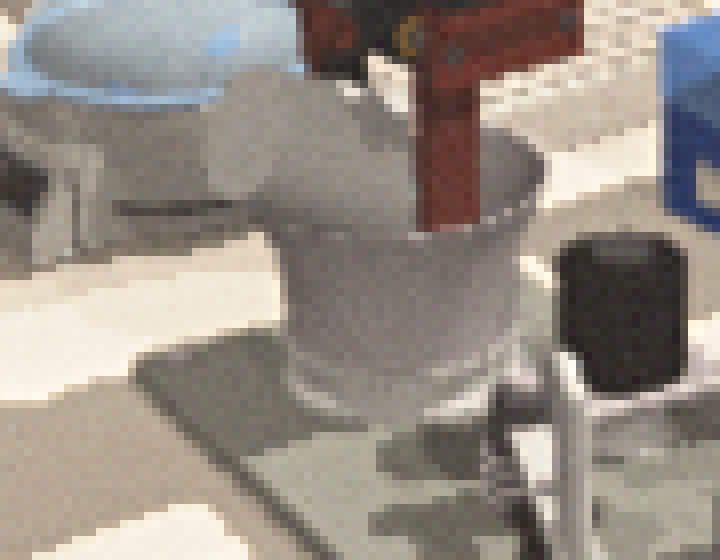

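The cup is past level with its mouth inside the pot. I'll lift and check both.

>>> carry_out:
  steps:
    - {"slide":[0,0,-20],"twist":0,"gripper":50}
    - {"slide":[0,0,-40],"twist":0,"gripper":50}
    - {"slide":[0,0,-40],"twist":0,"gripper":50}
    - {"slide":[0,0,0],"twist":0,"gripper":50}
    - {"slide":[0,0,0],"twist":0,"gripper":50}

```text
time_s: 10.45
position: [588.7, 261.6, 199.8]
orientation: [0.0, 1.0, -0.0, -0.001]
wrist_force: [-1.1, -0.1, -0.6]
gripper_width: 59.9
```

```bash
python3 - <<'E'
from h import *
o=ctrl.observe();print(o['position'],o['gripper_width'],o['wrist_force'],o['time_s'])
c=grab('top'); cv2.imwrite('pics/t7.png',cv2.resize(c['pixels'][110:230,100:300],None,fx=4,fy=4,interpolation=3))
c=grab('scene'); cv2.imwrite('pics/s7.png',cv2.resize(c['pixels'][80:280,120:380],None,fx=3,fy=3,interpolation=3))
c=grab('wrist'); cv2.imwrite('pics/w7.png',c['pixels'])
E
```

```text
[588.72943411 261.64754599 199.81194693] 59.8733998543437 [-1.1192387  -0.14339453 -0.59874963] 10.45
```

View pics/s7.png

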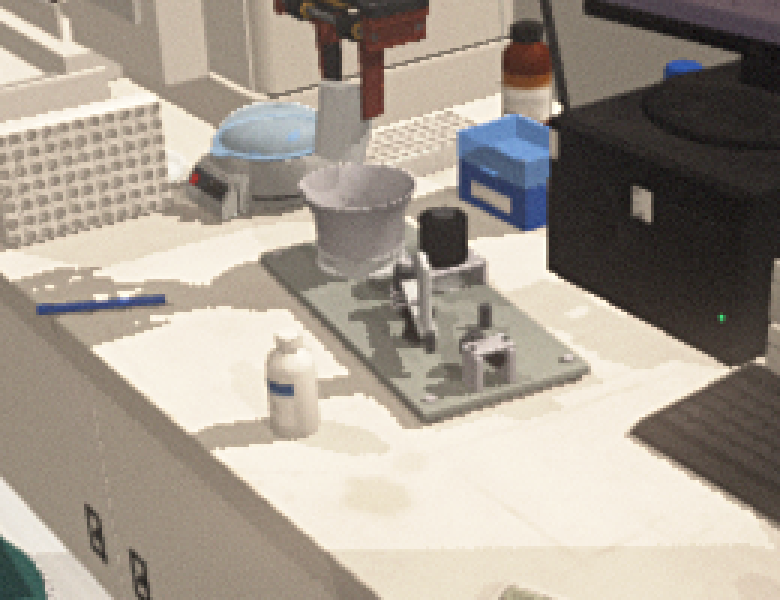

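View pics/w7.png

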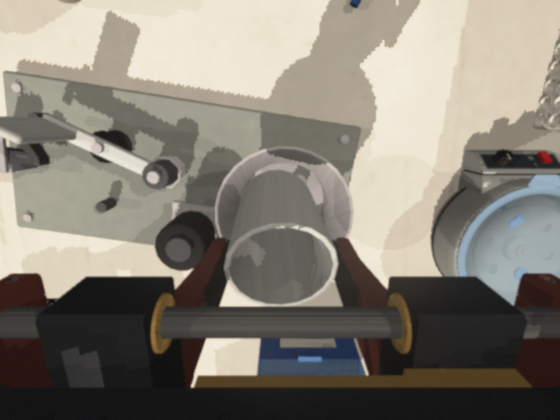

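View pics/t7.png

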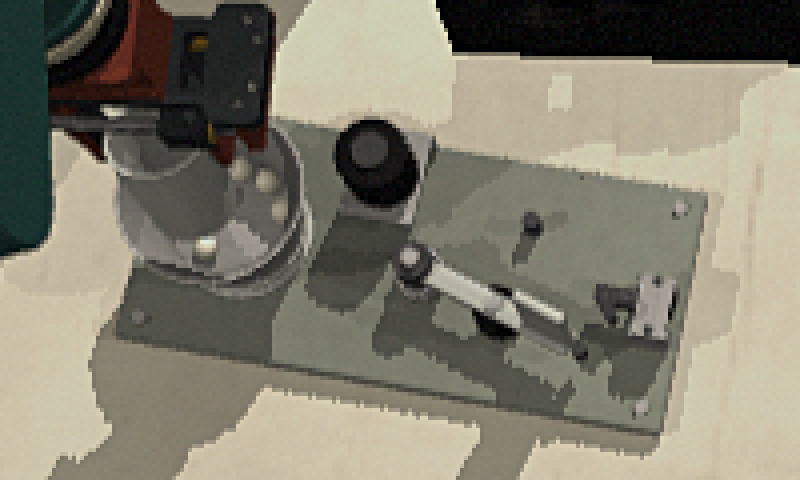

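The cup swung back almost upright by itself and looks empty. At least 4 balls are visible in the pot. I'll move it aside and count.

>>> carry_out:
  steps:
    - {"slide":[20,-20,-10],"twist":0,"gripper":50}
    - {"slide":[30,-40,0],"twist":0,"gripper":50}
    - {"slide":[30,-45,0],"twist":0,"gripper":50}
    - {"slide":[20,-50,0],"twist":0,"gripper":50}
    - {"slide":[11,-50,0],"twist":0,"gripper":50}
    - {"slide":[0,-50,0],"twist":0,"gripper":50}
    - {"slide":[0,-50,0],"twist":0,"gripper":50}
    - {"slide":[0,-50,0],"twist":0,"gripper":50}

```text
time_s: 11.6
position: [477.6, -94.5, 209.8]
orientation: [0.0, 1.0, 0.0, -0.001]
wrist_force: [1.0, -0.3, -0.7]
gripper_width: 59.9
```

>>> carry_out:
  steps:
    - {"slide":[0,-50,0],"twist":0,"gripper":50}
    - {"slide":[0,-50,0],"twist":0,"gripper":50}
    - {"slide":[0,-40,0],"twist":0,"gripper":50}
    - {"slide":[0,-24,0],"twist":0,"gripper":50}
    - {"slide":[0,0,0],"twist":0,"gripper":50}

```text
time_s: 12.22
position: [478.2, -257.9, 209.9]
orientation: [0.001, 1.0, 0.0, -0.0]
wrist_force: [0.8, 0.4, -0.6]
gripper_width: 59.9
```

```bash
python3 - <<'E'
from h import *
o=ctrl.observe();print(o['position'],o['gripper_width'],o['wrist_force'],o['time_s'])
c=grab('top'); cv2.imwrite('pics/t8.png',cv2.resize(c['pixels'][120:220,110:300],None,fx=4,fy=4,interpolation=3))
c=grab('scene'); cv2.imwrite('pics/s8.png',cv2.resize(c['pixels'][80:340,200:460],None,fx=2.3,fy=2.3,interpolation=3))
c=grab('wrist'); cv2.imwrite('pics/w8.png',c['pixels'])
E
```

```text
[ 478.15769956 -257.93601048  209.9353419 ] 59.88869132006186 [ 0.82940314  0.40714428 -0.56329476] 12.225
```

View pics/t8.png

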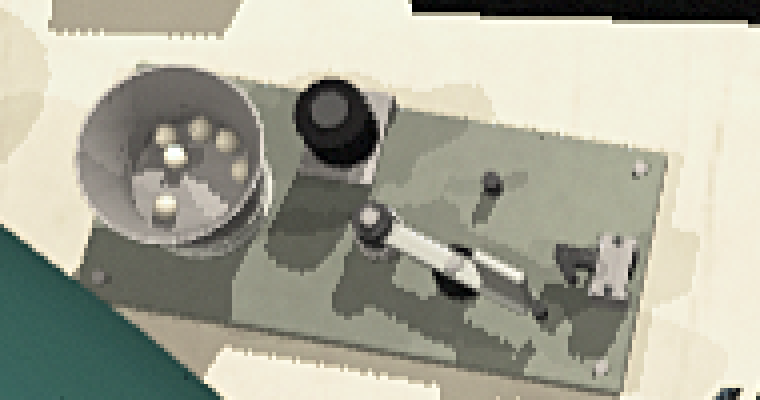

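View pics/s8.png

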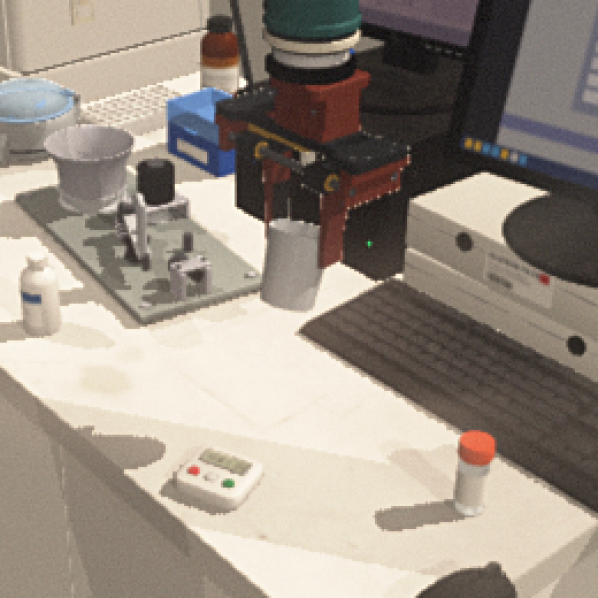

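View pics/w8.png

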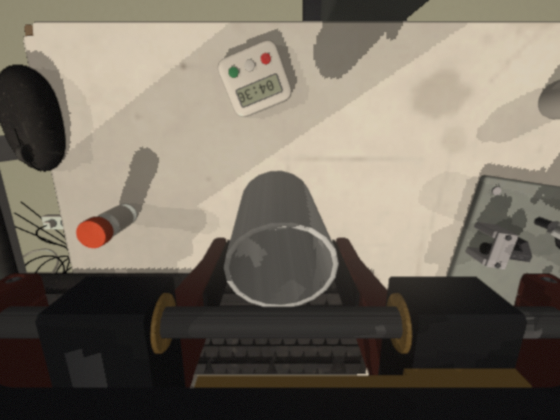

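All six balls are in the pot: top-crop pixels (165,133), (199,128), (228,140), (175,155), (240,170) and (165,205). The cup is empty and hangs tilted about 20°, so I'll lower it and drag it slightly to seat the foot.

>>> carry_out:
  steps:
    - {"slide":[0,0,50],"twist":0,"gripper":50}
    - {"slide":[0,0,50],"twist":0,"gripper":50}
    - {"slide":[0,0,30],"twist":0,"gripper":50}
    - {"slide":[0,0,8],"twist":0,"gripper":50}
    - {"slide":[4,0,2],"twist":0,"gripper":50}
    - {"slide":[7,0,1],"twist":0,"gripper":50}
    - {"slide":[7,0,1],"twist":0,"gripper":50}
    - {"slide":[7,0,1],"twist":0,"gripper":50}

```text
time_s: 13.38
position: [453.1, -257.4, 68.4]
orientation: [0.0, 1.0, -0.0, 0.001]
wrist_force: [1.3, 0.1, 2.0]
gripper_width: 59.6
```

```bash
python3 - <<'E'
from h import *
o=ctrl.observe();print(o['position'],o['gripper_width'],o['wrist_force'],o['time_s'])
c=grab('scene'); cv2.imwrite('pics/s9.png',cv2.resize(c['pixels'][150:340,250:450],None,fx=3,fy=3,interpolation=3))
c=grab('wrist'); cv2.imwrite('pics/w9.png',c['pixels'])
E
```

```text
[ 453.13628896 -257.3589667    68.37279304] 59.62919671033413 [1.27622915 0.12869993 2.0011331 ] 13.375
```

View pics/s9.png

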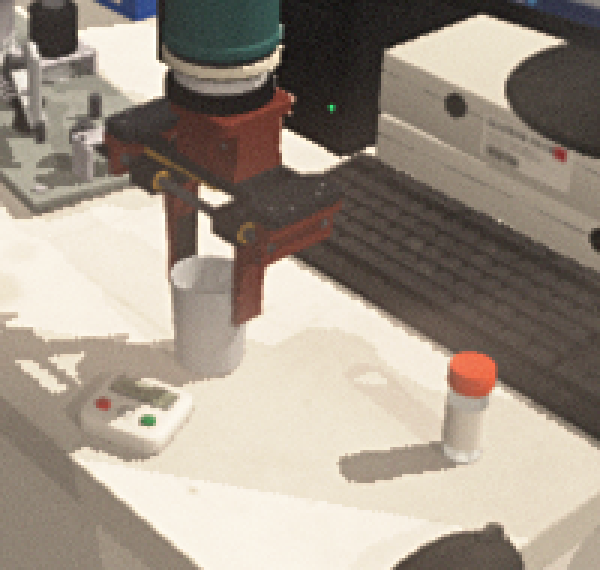

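View pics/w9.png

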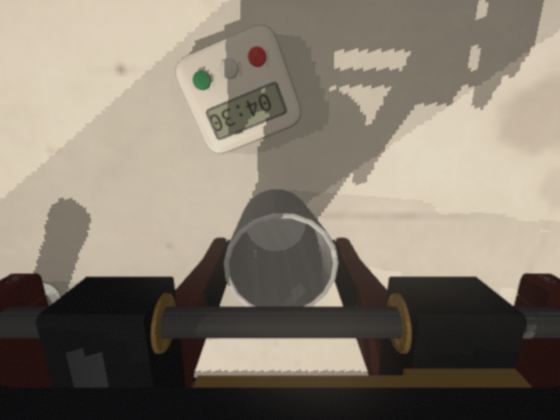

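The cup stands on the bench, practically upright. Releasing.

>>> carry_out:
  steps:
    - {"slide":[0,0,0.5],"twist":0,"gripper":72}
    - {"slide":[0,0,0],"twist":0,"gripper":80}
    - {"slide":[0,0,0],"twist":0,"gripper":100}
    - {"slide":[0,0,0],"twist":0,"gripper":100}
    - {"slide":[0,0,-30],"twist":0,"gripper":100}
    - {"slide":[0,0,-50],"twist":0,"gripper":100}
    - {"slide":[0,0,-50],"twist":0,"gripper":100}
    - {"slide":[0,0,0],"twist":0,"gripper":100}

```text
time_s: 14.48
position: [455.8, -258.8, 201.1]
orientation: [0.0, 1.0, -0.003, 0.003]
wrist_force: [0.6, 0.3, -1.7]
gripper_width: 87.8
```

```bash
python3 - <<'E'
from h import *
o=ctrl.observe();print(o['position'],o['gripper_width'],o['wrist_force'],o['time_s'])
c=grab('wrist'); cv2.imwrite('pics/w10.png',c['pixels'])
W=pts(c).reshape(-1,3)
q=W[(W[:,2]>64)&(W[:,2]<76)&(np.hypot(W[:,0]-453,W[:,1]+257)<60)]
A=np.c_[2*q[:,:2],np.ones(len(q))];s=np.linalg.lstsq(A,(q[:,:2]**2).sum(1),rcond=None)[0];print(s[:2],q.min(0),q.max(0))
# final geometry
p=np.array([560.3,142.4])
for qd in (0,.2,.42,.53,.56):
    a=np.radians(-116)+qd; d=np.array([np.cos(a),np.sin(a)]); t=np.array([-d[1],d[0]])
    print(qd,'tab',p+100*d,'tangent',t,'tcp(off 14)',p+100*d-14*t)
E
```

```text
[ 455.80163453 -258.78640322  201.08741774] 87.80740109165903 [ 0.62375227  0.3340183  -1.68320587] 14.475
[ 447.97765617 -262.1222206 ] [ 419.05043435 -291.19560482   64.02450528] [ 478.10630623 -232.95328452   72.28255047]
0 tab [516.46288532  52.52059537] tangent [ 0.89879405 -0.43837115] tcp(off 14) [503.87976867  58.65779143]
0.2 tab [535.1929902   45.60310925] tangent [ 0.96796891 -0.2510701 ] tcp(off 14) [521.6414255   49.11809062]
0.42 tab [556.92208216  42.45706793] tangent [ 0.99942932 -0.03377918] tcp(off 14) [542.93007167  42.92997643]
0.53 tab [567.91406323  42.69029114] tangent [0.99709709 0.07614063] tcp(off 14) [553.95470399  41.62432229]
0.56 tab [570.90147975  42.96354478] tangent [0.99436455 0.1060148 ] tcp(off 14) [556.98037602  41.47933761]
```

View pics/w10.png

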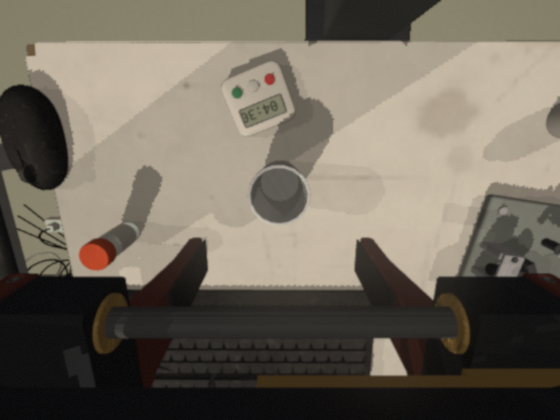

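```bash
python3 - <<'E'
from h import *
W=np.load('top0.npy').reshape(-1,3)
q=W[(W[:,0]>555)&(W[:,0]<650)&(W[:,1]>-40)&(W[:,1]<125)&(W[:,2]>30)]; print(np.round(q).astype(int).tolist()[:40], q.max(0))
E
```

```text
[[602, 75, 38], [602, 72, 38], [601, 69, 40], [600, 75, 36], [599, 72, 38], [599, 69, 40], [601, 67, 34], [597, 74, 37], [597, 72, 37], [597, 69, 37], [597, 66, 37], [593, 74, 39], [593, 71, 40], [593, 68, 42], [594, 66, 37], [592, 71, 36], [591, 69, 37], [594, 67, 31], [557, 124, 56], [557, 122, 53], [557, 119, 55], [555, 117, 51], [555, 114, 53], [556, -5, 54], [556, -10, 54], [556, -13, 55], [556, -18, 53]] [602.21035951 124.13582802  55.77001892]
```

>>> carry_out:
  steps:
    - {"slide":[2,50,0],"twist":0,"gripper":0}
    - {"slide":[2,50,0],"twist":0,"gripper":0}
    - {"slide":[2,50,0],"twist":0,"gripper":0}
    - {"slide":[2,50,0],"twist":0,"gripper":0}
    - {"slide":[0,50,0],"twist":0,"gripper":0}
    - {"slide":[0,40,0],"twist":0,"gripper":0}
    - {"slide":[0,13,20],"twist":0,"gripper":0}
    - {"slide":[0,0,0],"twist":0,"gripper":0}
  force: 20

```text
time_s: 15.52
position: [443.0, 46.8, 174.9]
orientation: [-0.001, 1.0, 0.0, -0.003]
wrist_force: [-0.0, -0.3, -0.7]
gripper_width: 11.6
```

```bash
python3 - <<'E'
from h import *
o=ctrl.observe();print(o['position'],o['gripper_width'],o['wrist_force'],o['time_s'])
E
```

```text
[443.03579908  46.82933097 174.91350962] 11.642241908337784 [-0.00555245 -0.27041573 -0.70623291] 15.525
```

>>> carry_out:
  steps:
    - {"slide":[0,0,40],"twist":0,"gripper":0}
    - {"slide":[0,0,30],"twist":0,"gripper":0}
    - {"slide":[0,0,0],"twist":0,"gripper":0}
    - {"slide":[0,0,0],"twist":0,"gripper":0}
    - {"slide":[0,0,0],"twist":0,"gripper":0}

```text
time_s: 16.15
position: [446.5, 45.6, 108.3]
orientation: [0.0, 1.0, -0.0, 0.001]
wrist_force: [0.3, 0.2, -0.8]
gripper_width: 0.4
```

```bash
python3 - <<'E'
from h import *
o=ctrl.observe();print(o['position'],o['gripper_width'],o['wrist_force'],o['time_s'])
c=grab('scene'); cv2.imwrite('pics/s11.png',cv2.resize(c['pixels'][100:280,180:400],None,fx=3.3,fy=3.3,interpolation=3))
c=grab('wrist'); cv2.imwrite('pics/w11.png',c['pixels'])
E
```

```text
[446.51558668  45.58373801 108.3380009 ] 0.4441345656909294 [ 0.3203692   0.19217547 -0.83067583] 16.15
```

View pics/s11.png

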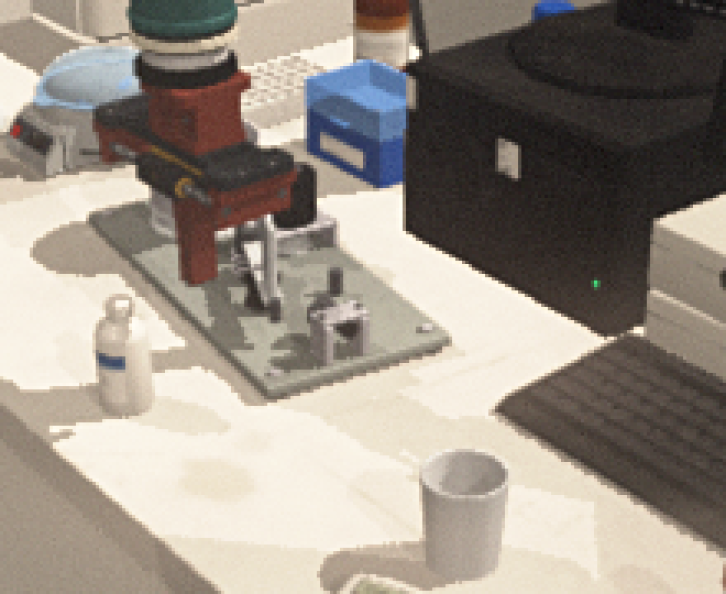

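View pics/w11.png

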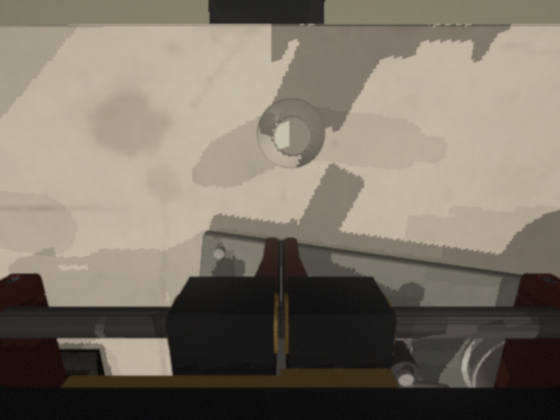

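The gripper is closed and in front of the tab, and the cup is standing. Now the push.

>>> carry_out:
  steps:
    - {"slide":[0,-1.5,12],"twist":0,"gripper":0}
    - {"slide":[-20,0,0],"twist":0,"gripper":0}
    - {"slide":[-22,0,0],"twist":0,"gripper":0}
    - {"slide":[-10,0,0],"twist":0,"gripper":0}
    - {"slide":[-8,0,0],"twist":0,"gripper":0}
    - {"slide":[-8,0,0],"twist":0,"gripper":0}
    - {"slide":[-6,0,0],"twist":0,"gripper":0}
    - {"slide":[0,0,0],"twist":0,"gripper":0}

```text
time_s: 17.25
position: [515.7, 44.3, 93.7]
orientation: [0.0, 1.0, -0.0, -0.004]
wrist_force: [-6.0, -0.4, 0.3]
gripper_width: 0.7
```

```bash
python3 - <<'E'
from h import *
o=ctrl.observe();print(o['position'],o['gripper_width'],o['wrist_force'],o['time_s'])
c=grab('scene'); cv2.imwrite('pics/s12.png',cv2.resize(c['pixels'][100:280,180:400],None,fx=3.3,fy=3.3,interpolation=3))
E
```

```text
[515.71780324  44.29756556  93.73822558] 0.6818392145657488 [-5.95759603 -0.41805991  0.28269623] 17.25
```

View pics/s12.png

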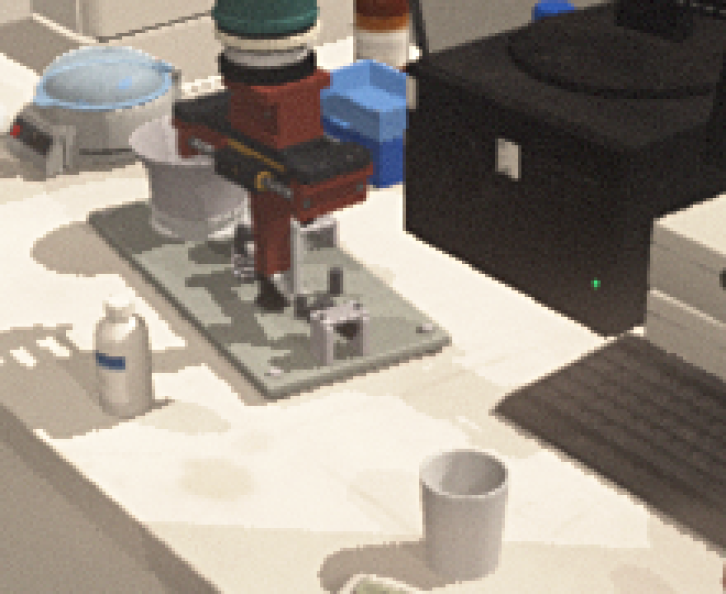

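>>> carry_out:
  steps:
    - {"slide":[-6,0,0],"twist":0,"gripper":0}
    - {"slide":[-6,0,0],"twist":0,"gripper":0}
    - {"slide":[-6,0,0],"twist":0,"gripper":0}
    - {"slide":[0,0,0],"twist":0,"gripper":0}
    - {"slide":[0,0,0],"twist":0,"gripper":0}

```text
time_s: 17.92
position: [531.4, 43.7, 93.2]
orientation: [-0.0, 1.0, -0.001, -0.006]
wrist_force: [-9.6, -4.3, 1.2]
gripper_width: 0.3
```

>>> carry_out:
  steps:
    - {"slide":[-5,0,0],"twist":0,"gripper":0}
    - {"slide":[-5,0,0],"twist":0,"gripper":0}
    - {"slide":[0,0,0],"twist":0,"gripper":0}
    - {"slide":[0,0,0],"twist":0,"gripper":0}

```text
time_s: 18.42
position: [542.6, 43.8, 93.3]
orientation: [-0.0, 1.0, -0.001, -0.005]
wrist_force: [-5.6, -4.0, -1.1]
gripper_width: 0.3
```

```bash
cat > tab.py <<'E'
from h import *
import sys
n=sys.argv[1]
o=ctrl.observe();print(o['position'],o['orientation'],o['wrist_force'],o['time_s'])
c=grab('scene'); cv2.imwrite(f'pics/s{n}.png',cv2.resize(c['pixels'][120:240,220:340],None,fx=5,fy=5,interpolation=3))
S=pts(c).reshape(-1,3); print('S',len(S))
c=grab('top'); cv2.imwrite(f'pics/t{n}.png',cv2.resize(c['pixels'][120:220,110:300],None,fx=4,fy=4,interpolation=3))
T=pts(c).reshape(-1,3)
for Q,nm in((S,'S'),(T,'T')):
    q=Q[(Q[:,2]>60)&(Q[:,2]<122)&(Q[:,0]>o['position'][0]+11)&(Q[:,0]<600)&(Q[:,1]>10)&(Q[:,1]<75)]
    print(nm,len(q), q[q[:,2]>108][:12].round().tolist())
    b=Q[(Q[:,2]>46)&(Q[:,2]<62)&(Q[:,0]>500)&(Q[:,0]<600)&(Q[:,1]>65)&(Q[:,1]<125)]
    if len(b)>8:
        f=np.polyfit(b[:,1],b[:,0],1); ang=np.arctan2(-1,-f[0]); print('bar angle->q',ang+np.radians(116),len(b))
E
python3 tab.py 13
```

```text
[542.5841849   43.75148587  93.2892407 ] [-2.98450864e-05  9.99989440e-01 -5.09424259e-04 -4.56713592e-03] [-5.6389132  -4.0023128  -1.07028301] 18.425
S 235200
S 78 [[557.0, 35.0, 116.0], [560.0, 35.0, 115.0], [562.0, 33.0, 115.0], [555.0, 29.0, 116.0], [557.0, 27.0, 116.0], [558.0, 24.0, 117.0], [554.0, 28.0, 114.0], [558.0, 28.0, 112.0], [557.0, 23.0, 115.0], [554.0, 32.0, 110.0], [555.0, 24.0, 112.0], [559.0, 25.0, 111.0]]
bar angle->q 0.3032201810261328 67
T 0 []
```

View pics/s13.png

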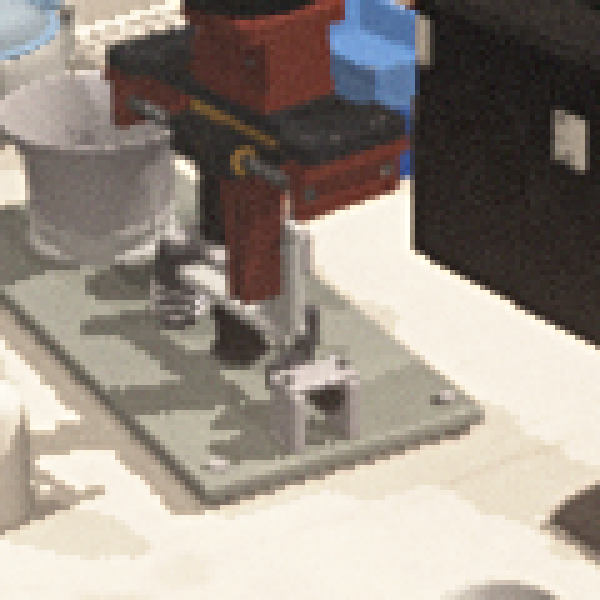

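View pics/t13.png

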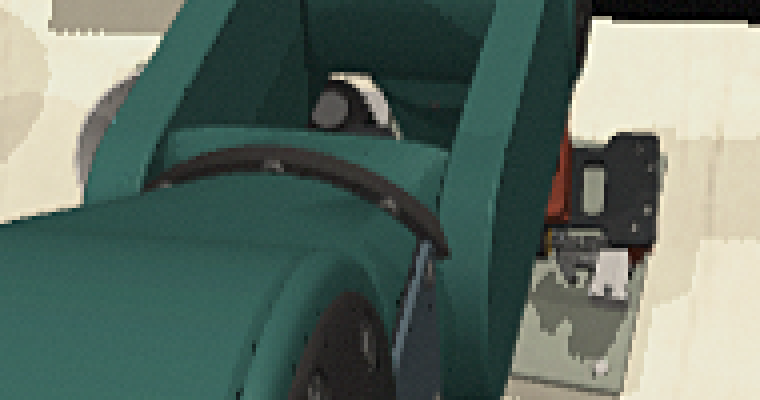

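>>> carry_out:
  steps:
    - {"slide":[-5,0,0],"twist":0,"gripper":0}
    - {"slide":[-5,0,0],"twist":0,"gripper":0}
    - {"slide":[-3,0,0],"twist":0,"gripper":0}
    - {"slide":[0,0,0],"twist":0,"gripper":0}
    - {"slide":[0,0,0],"twist":0,"gripper":0}
    - {"slide":[0,0,0],"twist":0,"gripper":0}

```text
time_s: 19.27
position: [554.0, 43.6, 93.2]
orientation: [-0.0, 1.0, -0.001, -0.006]
wrist_force: [-11.2, -4.6, 2.6]
gripper_width: 0.1
```

```bash
python3 tab.py 14
```

```text
[553.9686001   43.6460981   93.20260221] [-2.92219891e-04  9.99981587e-01 -6.76900577e-04 -6.02346516e-03] [-11.19219741  -4.6042728    2.64789797] 19.275
S 235200
S 110 [[568.0, 32.0, 120.0], [571.0, 37.0, 114.0], [568.0, 28.0, 118.0], [568.0, 24.0, 120.0], [575.0, 28.0, 116.0], [568.0, 32.0, 114.0], [570.0, 31.0, 114.0], [571.0, 27.0, 115.0], [571.0, 23.0, 116.0], [566.0, 34.0, 111.0], [569.0, 34.0, 110.0], [566.0, 25.0, 114.0]]
bar angle->q 0.4493338751682139 72
T 1 []
```

View pics/s14.png

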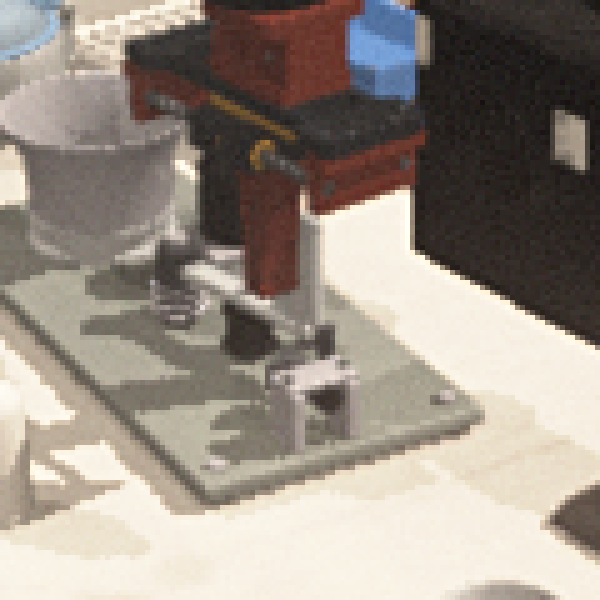

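```bash
python3 - <<'E'
from h import *
Q=np.load('scene0.npy').reshape(-1,3)
b=Q[(Q[:,2]>46)&(Q[:,2]<62)&(Q[:,0]>500)&(Q[:,0]<600)&(Q[:,1]>65)&(Q[:,1]<125)]
f=np.polyfit(b[:,1],b[:,0],1); print(np.arctan2(-1,-f[0])+np.radians(116),len(b))
o=ctrl.observe();print(o['position'],o['wrist_force'])
c=grab('scene');W=pts(c).reshape(-1,3)
def ang(W,lo,hi,xm):
    q=W[(W[:,2]>104)&(W[:,2]<121)&(W[:,0]>xm)&(W[:,0]<600)&(W[:,1]>15)&(W[:,1]<72)]
    m=np.median(q,0);return m,len(q)
for Q,x in((np.load('scene0.npy').reshape(-1,3),490),(W,564)):
    m,n=ang(Q,0,0,x); a=np.arctan2(m[1]-142.4,m[0]-560.3); print(m,n,a+np.radians(116))
cv2.imwrite('pics/s15.png',c['pixels'])
E
```

```text
-0.0697880070060588 49
[553.93328537  43.65994877  93.19693226] [-9.47138117 -4.15027262  1.99462108]
[512.79635238  40.75507783 114.76942937] 36 0.01659832333364708
[568.09541188  26.59830141 112.80122274] 24 0.5210011018752592
```

View pics/s15.png

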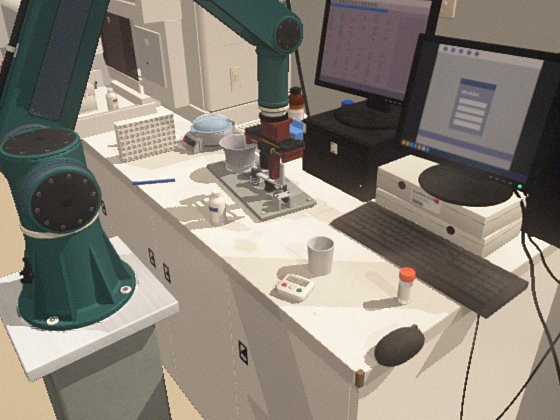

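Every estimate puts q at about 0.51–0.53. I'll add a small nudge for margin, then check stability and hand in.

>>> carry_out:
  steps:
    - {"slide":[-1.5,0,0],"twist":0,"gripper":0}
    - {"slide":[0,0,0],"twist":0,"gripper":0}
    - {"slide":[0,0,0],"twist":0,"gripper":0}
    - {"slide":[0,0,0],"twist":0,"gripper":0}
    - {"slide":[0,0,0],"twist":0,"gripper":0}
    - {"slide":[0,0,0],"twist":0,"gripper":0}

```text
time_s: 20.18
position: [555.4, 43.7, 93.2]
orientation: [-0.0, 1.0, -0.001, -0.006]
wrist_force: [-9.9, -4.9, 2.6]
gripper_width: 0.5
```

```bash
python3 tab.py 16; python3 - <<'E'
from h import *
print(ctrl.job_done())
E
```

```text
[555.40602813  43.72225267  93.20446854] [-2.97837998e-04  9.99981316e-01 -6.20115771e-04 -6.07413361e-03] [-9.90469858 -4.87644528  2.59972359] 20.175
S 235200
S 104 [[570.0, 35.0, 118.0], [572.0, 33.0, 118.0], [572.0, 38.0, 113.0], [573.0, 34.0, 115.0], [573.0, 30.0, 116.0], [573.0, 26.0, 117.0], [568.0, 32.0, 114.0], [568.0, 28.0, 116.0], [571.0, 28.0, 115.0], [573.0, 26.0, 115.0], [575.0, 25.0, 114.0], [569.0, 34.0, 110.0]]
bar angle->q 0.4866307177939895 79
T 1 []
the job is handed in; nothing more can be done
None
```

The job is handed in after about 20 s of the 64 s allowed: balls poured, cup standing empty, and the arm still holding the tensioner tab back past the click.

- **Pouring:** I gripped the cup by its rim and pushed its side against the near pot rim, so it pivoted in the jaws until it was past level. Afterwards I counted all six balls in the pot.
- **Cup:** It swung back nearly upright by itself and I set it down empty. Images after release show it standing at about (448, -262) mm, about 30 mm from where it started.
- **Tensioner:** The closed fingers are pressing the tab with about 10 N. The force dropped as the arm passed the pawl's range. The arm angle is about 0.53 rad, past the required 0.455 and short of the end stop at 0.62.
- **Bystanders:** The bottle, sample pot and timer look untouched in the images.

**Disagreement:** fitting the arm's bar directly gave only 0.487 rad. That same fit read about 0.07 too low at the start, when the true angle was 0; corrected, it comes to about 0.55. The tab and tool positions gave 0.51–0.54.

**Not measured:** the pawl's click itself; I inferred it from the force drop and the arm angle.

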